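# Feed one glass blank and park it in the mandrel holder

## Task

Press the blank feeder's plunger fully down once and let it come back up, so that a single glass blank is pushed out onto the ledge. Then nudge that blank aside along the ledge, gently with the fingertips and without picking it up, until all of it is between the low rails of one of the two open bays of the steel mandrel holder, lying flat. Leave the other blanks in the feeder and everything else where it is.

Things in the scene. Friction and masses are not known exactly. Their poses are not given: they have to be found in the camera images.
- feeder: Steel blank feeder fixed to the ledge. Origin: on the ledge under the centre of its magazine, a square tube 43 x 43 mm outside, 46 mm high, open on top. +z up. Its front looks along its own -x; a blank leaves by a slot at the foot of that front. Behind, a pusher housing 43 mm wide, 28 mm high runs back to x = +104 mm; foot strips 4 mm high reach y = +-43 mm for x from -10 to +100 mm.
- plunger_top (a point): Centre of the top of the plunger's round black cap, 32 mm across and 8 mm thick, on a steel stem, 60 mm behind the magazine's centre (feeder x = +60 mm). It stands 66 mm above the ledge at rest and 38 mm when fully pressed; it moves with the cap.
- plunger (a joint): Plunger travel in m: 0 up at rest, 0.028 fully down at its stop. Pressed straight down, it springs back up by itself as soon as it is let go. About 4 N to start, 8 to 14 N near the stop. The pusher moves 2.3 times as far and shoves the lowest blank out of the front slot; every full stroke ejects one blank.
- feeder_exit (a point): Point on the ledge 63 mm in front of the magazine's centre (feeder x = -63 mm), where the centre of an ejected blank comes to rest after a calm press (give or take 10 mm; further out after a fast one).
- blank1: The lowest blank in the feeder, the one a press ejects: a frosted green glass disc 32 mm across, 12 mm thick, about 20 g. Origin: centre of its underside, on the ledge; +z up through its thickness.
- blank2: Second blank of the stack, same disc; drops to the ledge inside the magazine after the press and stays there.
- blank3: Third (top) blank of the stack, same disc; stays in the magazine.
- holder: Squat steel mandrel holder fixed to the ledge, left or right of the feeder. Origin: on the ledge under its centre, +z up. Block 82 mm along its x, 50 mm along its y, 34 mm high, six small holes on top. Two low rails, 6 mm thick, 10 mm high, run along its y at x = +-38 mm out to y = +-77 mm and make an open bay at each y end.
- bay_a (a point): Centre of the floor of the bay at the holder's +y end (holder y = +51 mm), on the ledge. The bay is 70 mm wide inside and 52 mm deep, from the block's face at y = 25 mm to the mouth at y = 77 mm; its floor is the ledge; open above and at the mouth.
- bay_b (a point): Same for the bay at the holder's -y end (holder y = -51 mm).
- cup: Blue enamel tin cup, 80 mm across the rim, 75 mm high, handle at its +y. Origin: centre of its underside. Bystander.
- chunk1: Green glass cullet chunk, about 45 mm across, 31 mm high. Origin: centre of its underside. Bystander.
- chunk2: Green glass cullet chunk, about 52 mm across, 36 mm high. Origin: centre of its underside. Bystander.
- chunk3: Green glass cullet chunk, about 40 mm across, 28 mm high. Origin: centre of its underside. Bystander.
- paddle: Graphite marver paddle lying flat, 14 mm high: blade 100 x 65 mm from x = +10 to +110 mm, wooden handle back to x = -115 mm. Origin: on the ledge near the joint of blade and handle. Bystander.
- jar: Small closed glass jar, 48 mm across, 65 mm high, behind the feeder. Origin: centre of its underside. Bystander.
- brush: Kiln brush lying on the ledge to the right, along its x. Bystander.
Not all that is in view belongs to the job. What is shaped like the holder but pink is not meant. What is shaped like the feeder but brown is not meant.

How it is judged (in metres and radians):
On the way, in this order (a step that is already met when the one before it is completed fails the run):
1. the plunger is pressed fully down (value of joint plunger above 0.0255 m), for 0.04 s.
2. the plunger is back up and one blank lies in front of the feeder (value of joint plunger below 0.004 m and x of blank1 in the frame of feeder below -0.045 m), for 0.1 s.
3. the blank lies in a bay of the mandrel holder (x of blank1 in the frame of holder between -0.024 and 0.024 m and (y of blank1 in the frame of holder between 0.034 and 0.063 m or y of blank1 in the frame of holder between -0.063 and -0.034 m)), for 0.2 s.
At the end, for the whole second after the job is handed in: The ejected blank lies flat and still on the ledge, wholly between the rails of one bay of the mandrel holder (its edge may stand out of the mouth by 2 mm); the plunger is up; the other two blanks are still in the feeder (all of step 3 and height (world z) of blank1 below 0.004 m and angle between blank1's own z axis and vertical below 0.15 rad and linear speed of blank1 below 0.01 m/s and value of joint plunger below 0.004 m and not (horizontal distance between blank2 and feeder above 0.012 m) and not (horizontal distance between blank3 and feeder above 0.012 m)); the robot touches nothing.
It fails at once if a second blank is ejected or taken out of the feeder (horizontal distance between any of blank2, blank3 and feeder above 0.012 m).
It fails at once if the blank is lifted off the ledge or tipped up (height (world z) of blank1 above 0.012 m or angle between blank1's own z axis and vertical above 0.6 rad).
It fails at once if the blank is squeezed or rammed hard (over 20 N from the fingers) (contact force between the fingers and blank1 above 20 N).
It fails at once if a bystander is moved by more than 15 mm (distance of any of cup, chunk1, chunk2, chunk3, paddle, jar, brush from where it was at the start of the episode above 0.015 m).
It also fails if it takes over 67 s, if anything falls off the work surface, if the arm or the gripper's body presses on something with over 40 N, if the wrist force passes 120 N, or if a joint passes its speed limit or range.

## Robot

A 6-joint arm with a two-finger parallel gripper is mounted at the origin on the work surface. World frame = base frame: x ahead of the robot, y to its left, z up, the work surface at z = 0. Lengths are in mm, angles in rad, forces in N, time in s.
With the tool pointing down it reaches from about 400 to 925 mm from the base axis. Payload 12.5 kg.
Tool frame: the origin (TCP) lies midway between the tips of the shut fingers; the grasp point (between the pads) lies 19 mm behind it; z points along the fingers, y is the line along which they close (so a half turn about z gives the same grasp; the last joint's range is limited). The gripper opens to 95 mm and grips with 3 to 60 N. Pads are 20 mm wide; open, the fingers measure 119 mm over their backs; the gripper's body (75 mm by 180 mm) begins 59 mm behind the grasp point.
Start: joints at [-1.319, 0.491, 1.559, -0, 1.092, -0.106], TCP at [218.908, -585.428, 214.661] pointing down, gripper open.
Joint ranges: [-3.1, 3.1], [-0.84, 2.19], [0.05, 2.79], [-1.13, 4.28], [0.06, 2.93], [-2.69, 2.69]. Speed limits (rad/s): [2.22, 2.22, 2.79, 3.14, 3.14, 3.14].

## Interface

Orientations are given as [roll, pitch, yaw] about the fixed x, y, z axes, in that order (R = Rz(yaw) Ry(pitch) Rx(roll)).
In Python, from cell import env gives the robot as it stands.
- The arm moves only by the tool arm_command, never from a script. Its argument "targets" is a list of rows, each a list of 5 numbers: the shift along the tool's x, y, z in mm, then the turn about the tool's z in degrees, then the opening, from 0 (shut) to 1 (fully open). In form: [[tx, ty, tz, roll, fingers], ...]. A call has 1 to 5 rows; each row is the pose to reach, as a shift and turn from the pose commanded when the call began, along the tool's axes at that moment; what a row does not reach only later rows make up. A row lasts 1/10 s, in which the tool goes at most 50 mm and 8.59 degrees, less where a joint would pass 70% of its speed; a pose out of reach is approached as far as the arm can. A call with a gripper value outside its range is refused whole. The fingers move at their own pace and stop on an object; the grip force is fixed at half the most. Time passes only in rows, so rows that repeat a pose let the fingers close. It gives the time, the measured TCP pose, the force, the opening and the grip force at its end, in the units of the state.
- env.state(): the state, without advancing time (a new reading comes with each control period).
- env.read_camera(name): name is "scene" or "top"; returns a dict with "frame" (480x640x3 uint8, red, green, blue), "vertical_fov" (degrees; the focal length in pixels is half the picture's height over the tangent of half this angle, whatever the lens; pixels are square), "cx", "cy" (the principal point, pixels), "world_from_camera" (4x4, takes a point from camera to world coordinates). Camera axes: x right, y down, z forward; pixel columns grow to the right and rows downward; lengths in mm; the calibration is good to about 2 mm. A picture is of the moment at which its call begins. There is no depth.
- env.job_done(): hands the job in; it is judged then, once.
The state is a dict: "t": time; "joints": joint angles; "qvel": joint speeds; "tau": joint torques, N m; "eef_pos": TCP position; "tcp_rot": TCP orientation; "ft_force": force on the tool from outside, world axes, zero at the start; "moment": the same for the moment, N m; "opening": opening from 0.0 (shut) to 1.0 (fully open); "grip_force": force on a finger pad.
Only numpy, scipy, OpenCV 4.12 (cv2) and the standard library are available. Lean on these libraries where they do the work, as an engineer would, in place of code of your own. Each camera call takes 0.05 s, during which the arm holds its last target. There are 200 camera calls.

## Working session

There is one attempt and no reset: what is moved stays moved. The work goes in short steps, Python scripts to look and compute and a tool call to move; the robot and the scene stay as the last step left them, time stands still between calls to the robot, and variables do not carry over. Pictures are saved under pics/ and viewed, at most 10 in all, crops included, and the job is handed in when it is done.

Besides the shell and the picture viewer there is one more tool, called after "Request:" as name(argument=value, ...), one argument or row to a line, values as JSON. arm_command: Moves the arm, as the interface text tells. Its arguments: {"type":"object","properties":{"targets":{"type":"array","items":{"type":"array","items":{"type":"number"}}}},"required":["targets"]}

```bash
mkdir -p pics; cat > h.py <<'E'
import numpy as np,cv2
from cell import env
def cam(n):
    c=env.read_camera(n);h=c['frame'].shape[0]
    c['f']=h/2/np.tan(np.radians(c['vertical_fov'])/2);return c
def ray(c,u,v,z):
    T=np.array(c['world_from_camera']);d=T[:3,:3]@np.array([(u-c['cx'])/c['f'],(v-c['cy'])/c['f'],1]);o=T[:3,3]
    return (o+d*(z-o[2])/d[2]).round(1)
def save(c,n): cv2.imwrite('pics/'+n,c['frame'][:,:,::-1])
E
python3 - <<'E'
from h import *
for n in('scene','top'):
    c=cam(n);save(c,n+'0.png');print(n,c['f'],c['cx'],c['cy'],np.array(c['world_from_camera']).round(3).tolist())
s=env.state();print(s)
E
```

```text
scene 560.6241058171503 312.46833652143584 241.69241651827582 [[0.112, 0.777, -0.619, 1257.695], [0.994, -0.089, 0.069, -146.3], [-0.001, -0.623, -0.782, 979.96], [0.0, 0.0, 0.0, 1.0]]
top 447.26300553800144 313.12855908941333 240.2039725727368 [[-0.025, -0.998, 0.061, 465.813], [-0.999, 0.023, -0.032, -36.594], [0.03, -0.062, -0.998, 1222.251], [0.0, 0.0, 0.0, 1.0]]
{'t': 0.1, 'joints': array([-1.31862636e+00,  4.91472796e-01,  1.55935258e+00,  5.01293036e-07,
        1.09167911e+00, -1.05588039e-01]), 'qvel': array([ 0.00103167, -0.00282217, -0.00214249,  0.00040706,  0.00034772,
       -0.00020343]), 'tau': array([ 3.57057375e-03, -6.13625407e+01, -2.58606452e+01,  6.94282958e-02,
        4.70296293e-02, -3.47194316e-05]), 'eef_pos': array([ 218.83971983, -585.23034627,  214.14900849]), 'tcp_rot': array([-3.14068595e+00, -9.65412364e-05,  3.57757735e-01]), 'ft_force': array([0.02337172, 0.16640139, 0.40454755]), 'moment': array([-0.0014957 , -0.02842503, -0.00848818]), 'grip_force': 0.0, 'opening': 0.9973067095530803}
```

View pics/scene0.png

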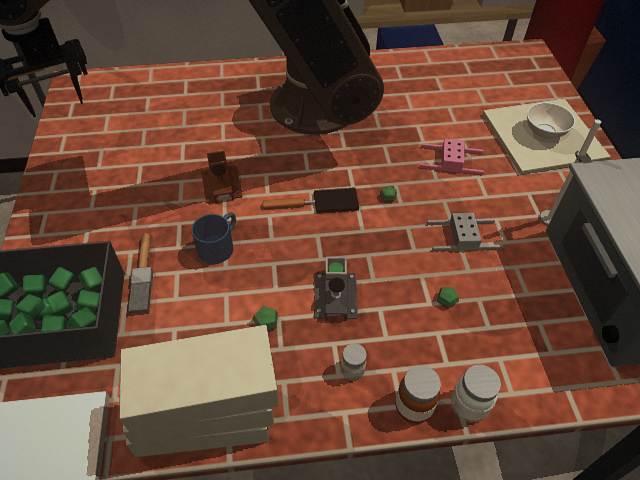

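View pics/top0.png

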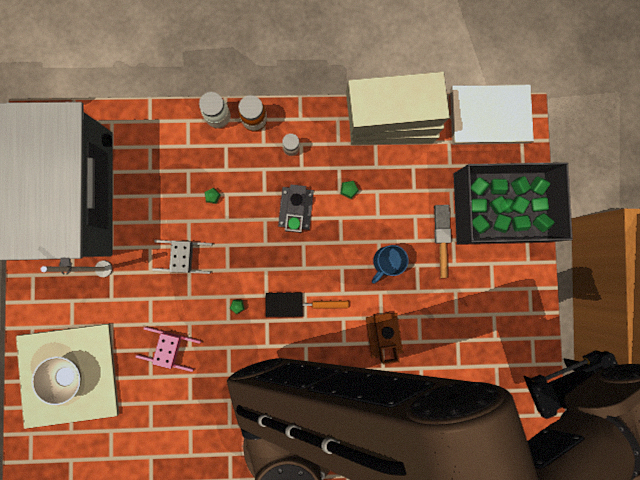

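The scene picture shows the steel feeder at about (337,290) with its plunger behind the magazine, and the steel holder at (465,230). In the top view the magazine is at (294,224), the cap at (296,199), the holder at (180,257), the paddle at (285,304) and a chunk at (237,306). I'll measure these more closely.

```bash
python3 - <<'E'
from h import *
c=cam('top');im=c['frame'][:,:,::-1]
a=cv2.resize(im[170:320,145:320],None,fx=4.5,fy=3.98 if 0 else 4,interpolation=cv2.INTER_CUBIC)
a=cv2.resize(im[172:320,145:335],None,fx=4,fy=4,interpolation=cv2.INTER_CUBIC);cv2.imwrite('pics/crop.png',a)
c=cam('scene');im=c['frame'][:,:,::-1]
a=cv2.resize(im[180:325,305:505],None,fx=4,fy=4,interpolation=cv2.INTER_CUBIC);cv2.imwrite('pics/crop2.png',a)
E
```

```text
(no output)
```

View pics/crop.png

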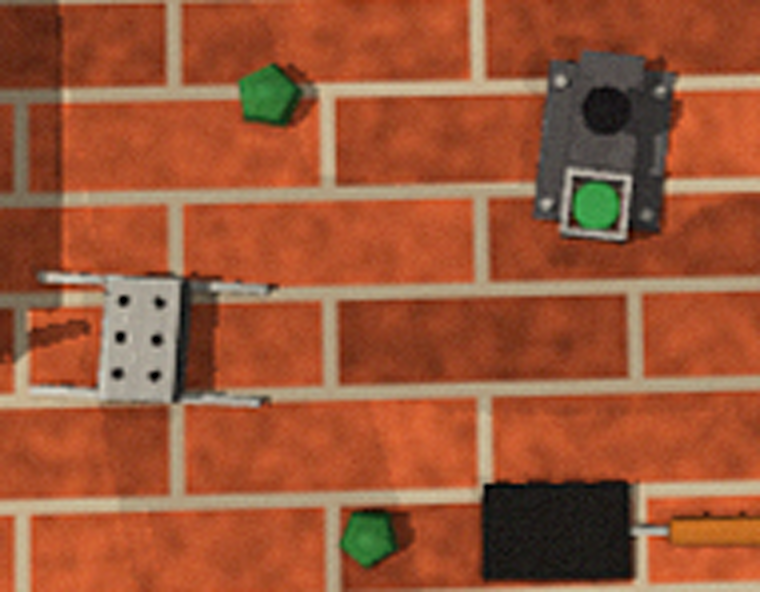

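View pics/crop2.png

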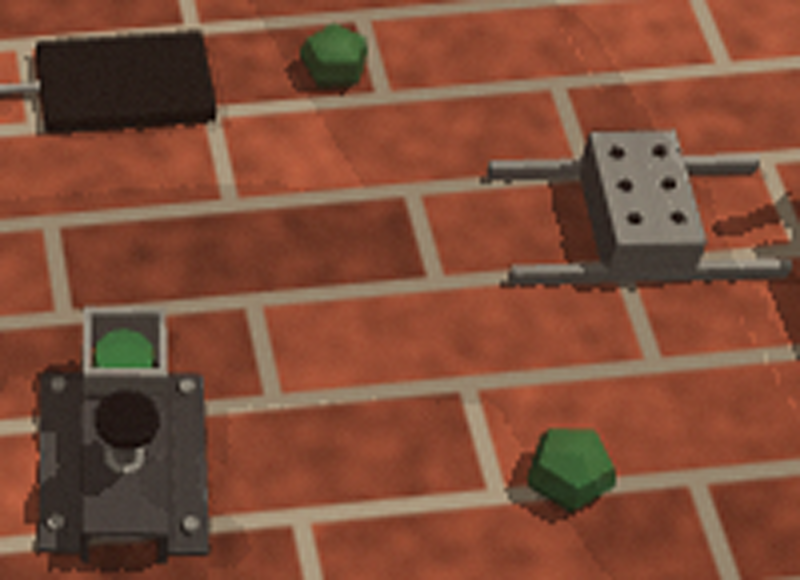

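Crop pixels (4x): cap (606,109), magazine rim centre ≈(597,204), holder top corners (109,278), (183,276), (178,402), (99,401), right-hand rail ends (277,289) and (268,402). The holder's near bay opens toward the feeder.

```bash
python3 - <<'E'
from h import *
t=cam('top');s=cam('scene')
T=lambda x,y,z:ray(t,145+x/4-.375,172+y/4-.375,z)[:2]
S=lambda x,y,z:ray(s,305+x/4-.375,180+y/4-.375,z)[:2]
print('cap',T(606,109,66),S(127,418,66))
mt=[T(*p,46) for p in((563,168),(633,171),(628,242),(560,235))];ms=[S(*p,46) for p in((83,309),(167,309),(166,374),(83,374))]
print('mag',np.mean(mt,0),np.mean(ms,0),np.array(mt).tolist())
ht=[T(*p,34) for p in((109,278),(184,278),(178,403),(99,402))];hs=[S(*p,34) for p in((583,133),(678,131),(705,242),(615,245))]
print('hold',np.mean(ht,0),np.array(ht).tolist(),np.mean(hs,0),np.array(hs).tolist())
print('holes T',[T(*p,34).tolist() for p in((124,301),(160,303),(120,337),(157,339),(117,374),(154,376))])
print('holes S',[S(*p,34).tolist() for p in((617,152),(660,151),(625,185),(668,184),(635,218),(679,217))])
print('rails',[T(*p,10).tolist() for p in((277,289),(268,402),(42,273),(30,388))],[S(*p,10).tolist() for p in((482,170),(503,275),(757,164),(790,268))])
print('chunk,paddle',T(368,537,15),T(268,95,15),[T(*p,14).tolist() for p in((485,484),(630,484),(630,580),(485,580))])
print('strips',[T(*p,4).tolist() for p in((552,60),(675,73),(660,232),(535,217))])
E
```

```text
cap [645.3 -31.9] [645.4 -30.8]
mag [585.475 -23.75 ] [584.575 -22.725] [[609.8, -2.5], [606.8, -48.7], [559.8, -44.2], [565.5, 0.4]]
hold [503.35  276.625] [[544.8, 298.3], [543.7, 249.2], [461.5, 253.8], [463.4, 305.2]] [503.975 278.3  ] [[461.6, 254.8], [466.2, 308.3], [545.8, 299.5], [542.3, 250.6]]
holes T [[529.4, 288.5], [527.5, 265.0], [505.8, 291.3], [503.8, 267.2], [481.5, 293.4], [479.6, 269.3]]
holes S [[477.6, 269.9], [479.6, 293.9], [501.6, 267.7], [503.6, 291.4], [525.1, 266.6], [527.2, 290.6]]
rails [[536.4, 192.8], [460.5, 199.7], [550.9, 349.6], [473.9, 357.8]] [[462.3, 200.5], [537.7, 194.0], [475.7, 357.2], [550.8, 351.7]]
chunk,paddle [369.  133.5] [667.5 196.4] [[402.0, 55.2], [399.4, -41.9], [335.5, -40.4], [338.2, 56.4]]
strips [[689.6, 4.6], [678.9, -79.6], [569.5, -66.5], [581.7, 18.5]]
```

Request:
arm_command(
  targets=[
    [593,-369,0,-75,0],
    [593,-369,0,-75,0],
    [593,-369,0,-75,0],
    [593,-369,0,-75,0],
    [593,-369,0,-75,0],
  ],
)

```text
t: 0.8
eef_pos: [372.3, -385.7, 214.8]
tcp_rot: [3.141, 0.0, 1.114]
ft_force: [0.1, -1.2, -0.2]
opening: 0.635
grip_force: 0.0
```

```bash
cat >> h.py <<'E'
def go(x,y,z,yawdeg):
    s=env.state();r=s['tcp_rot'];p=s['eef_pos'];R=cv2.Rodrigues(np.array([0,0,r[2]]))[0]@np.diag([1,-1,-1])
    print('t',s['t'],'pos',p.round(1),'yaw',np.degrees(r).round(1),'F',s['ft_force'].round(1),'open',round(s['opening'],3))
    print('shift',(R.T@(np.array([x,y,z])-p)).round(1),'roll',round(-(yawdeg-np.degrees(r[2])),1))
E
python3 -c "
from h import *
go(645,-31,150,95)"
```

```text
t 0.8 pos [ 372.3 -385.7  214.8] yaw [180.    0.   63.8] F [ 0.1 -1.2 -0.2] open 0.635
shift [438.7  88.1  64.8] roll -31.2
```

Request:
arm_command(
  targets=[
    [438,88,0,-31,0],
    [438,88,0,-31,0],
    [438,88,0,-31,0],
    [438,88,0,-31,0],
    [438,88,0,-31,0],
  ],
)

```text
t: 1.3
eef_pos: [526.0, -188.2, 214.8]
tcp_rot: [3.141, 0.0, 1.652]
ft_force: [0.7, -0.2, -0.7]
opening: 0.219
grip_force: 0.0
```

```bash
python3 -c "
from h import *
go(645.3,-31.3,150,95)"
```

```text
t 1.3 pos [ 526.  -188.2  214.8] yaw [180.    0.   94.7] F [ 0.7 -0.2 -0.7] open 0.219
shift [146.7 131.7  64.8] roll -0.3
```

Request:
arm_command(
  targets=[
    [146,132,65,0,0],
    [146,132,65,0,0],
    [146,132,65,0,0],
    [146,132,65,0,0],
    [146,132,65,0,0],
  ],
)

```text
t: 1.8
eef_pos: [646.5, -30.2, 147.3]
tcp_rot: [-3.14, -0.001, 1.652]
ft_force: [-1.8, 0.2, -0.5]
opening: 0.007
grip_force: 0.0
```

Request:
arm_command(
  targets=[
    [0,0,0,0,0],
    [0,0,0,0,0],
    [0,0,0,0,0],
  ],
)

```text
t: 2.1
eef_pos: [644.9, -35.5, 150.4]
tcp_rot: [3.141, 0.0, 1.647]
ft_force: [-0.7, 0.1, 0.2]
opening: 0.004
grip_force: 0.0
```

```bash
python3 -c "
from h import *
go(645.3,-31.3,75,95)"
```

```text
t 2.1 pos [644.9 -35.5 150.4] yaw [180.    0.   94.4] F [-0.7  0.1  0.2] open 0.004
shift [ 4.1  0.8 75.4] roll -0.6
```

Request:
arm_command(
  targets=[
    [4,1,25,0,0],
    [4,1,50,0,0],
    [4,1,65,0,0],
    [4,1,75,0,0],
    [4,1,75,0,0],
  ],
)

```text
t: 2.6
eef_pos: [645.5, -30.7, 73.9]
tcp_rot: [-3.14, -0.0, 1.648]
ft_force: [0.3, 0.2, 0.7]
opening: 0.003
grip_force: 0.0
```

Request:
arm_command(
  targets=[
    [0,0,3,0,0],
    [0,0,6,0,0],
    [0,0,9,0,0],
    [0,0,12,0,0],
    [0,0,15,0,0],
  ],
)

```text
t: 3.1
eef_pos: [646.2, -30.2, 60.2]
tcp_rot: [3.141, 0.0, 1.649]
ft_force: [-0.9, -0.5, 6.7]
opening: 0.004
grip_force: 3.3
```

Request:
arm_command(
  targets=[
    [0,0,3,0,0],
    [0,0,6,0,0],
    [0,0,9,0,0],
    [0,0,12,0,0],
    [0,0,15,0,0],
  ],
)

```text
t: 3.6
eef_pos: [646.3, -30.2, 45.3]
tcp_rot: [3.14, 0.0, 1.649]
ft_force: [-1.6, 0.2, 7.3]
opening: 0.005
grip_force: 3.7
```

Good contact; I'll finish the stroke, then release.

Request:
arm_command(
  targets=[
    [0,0,2,0,0],
    [0,0,4,0,0],
    [0,0,6,0,0],
    [0,0,8,0,0],
    [0,0,8,0,0],
  ],
)

```text
t: 4.1
eef_pos: [646.3, -30.2, 38.2]
tcp_rot: [3.14, 0.001, 1.649]
ft_force: [-4.7, 0.0, 15.3]
opening: 0.004
grip_force: 7.5
```

Request:
arm_command(
  targets=[
    [0,0,1,0,0],
    [0,0,1,0,0],
  ],
)

```text
t: 4.3
eef_pos: [646.4, -30.2, 38.1]
tcp_rot: [3.14, 0.001, 1.649]
ft_force: [-7.8, -0.1, 23.6]
opening: 0.003
grip_force: 11.7
```

Request:
arm_command(
  targets=[
    [0,0,-4,0,0],
    [0,0,-10,0,0],
    [0,0,-20,0,0],
    [0,0,-35,0,0],
    [0,0,-60,0,0],
  ],
)

```text
t: 4.8
eef_pos: [645.1, -30.0, 95.6]
tcp_rot: [-3.139, -0.001, 1.649]
ft_force: [0.7, 0.3, 0.5]
opening: 0.003
grip_force: 0.0
```

Request:
arm_command(
  targets=[
    [-40,0,-80,0,0],
    [-80,0,-80,0,0],
    [-120,0,-80,0,0],
    [-150,0,-80,0,0],
    [-150,0,-80,0,0],
  ],
)

```text
t: 5.3
eef_pos: [657.4, -184.0, 176.6]
tcp_rot: [3.141, 0.001, 1.645]
ft_force: [-0.8, 0.4, -0.6]
opening: 0.002
grip_force: 0.0
```

```bash
python3 - <<'E'
from h import *
for n in('scene','top'):
    c=cam(n);f=c['frame'];save(c,n+'1.png')
    h=cv2.cvtColor(f,cv2.COLOR_RGB2HSV);m=cv2.inRange(h,(45,110,60),(80,255,255))
    k,_,st,ce=cv2.connectedComponentsWithStats(m)
    for i in range(1,k):
        if st[i,4]>40: print(n,st[i].tolist(),ce[i].round(1),ray(c,*ce[i],12)[:2])
go(520,-60,60,95)
E
```

```text
scene [382, 187, 14, 9, 67] [389.  191.1] [359.3 137.4]
scene [329, 246, 13, 10, 110] [335.1 250.8] [522.1 -14.6]
scene [49, 267, 24, 22, 251] [ 59.3 277.5] [ 526.6 -600.2]
scene [90, 267, 12, 15, 57] [ 96.9 273.7] [ 525.6 -522.9]
scene [329, 266, 14, 6, 64] [335.8 269. ] [570.7 -19.9]
scene [81, 270, 10, 18, 46] [ 84.4 277.9] [ 533.8 -547.6]
scene [0, 273, 18, 23, 231] [  5.7 282.8] [ 527.9 -709.2]
scene [23, 275, 21, 17, 322] [ 32.9 282.5] [ 533.4 -652.8]
scene [440, 288, 19, 19, 195] [449.  294.9] [661.7 201.9]
scene [16, 291, 54, 40, 1091] [ 46.1 308.8] [ 602.3 -613.8]
scene [76, 290, 24, 18, 273] [ 87.5 297.8] [ 585.1 -534.3]
scene [0, 299, 13, 16, 187] [  5.7 306.4] [ 587.3 -696.1]
scene [68, 307, 28, 21, 360] [ 81.8 317.5] [ 631.2 -539.3]
scene [255, 307, 21, 14, 158] [265.5 313.4] [ 663.2 -174.8]
scene [9, 312, 27, 22, 382] [ 21.7 323.3] [ 631.3 -655.8]
scene [0, 320, 9, 15, 101] [  3.  327.3] [ 636.5 -690.4]
top [511, 176, 39, 19, 472] [530.  185.4] [ 678.  -680.7]
top [471, 178, 18, 17, 207] [479.2 185.9] [ 679.4 -538.1]
top [491, 179, 17, 15, 232] [499.1 186. ] [ 677.9 -593.7]
top [205, 188, 14, 15, 148] [211.3 195.4] [668.  197.8]
top [490, 196, 40, 37, 710] [507.2 210.3] [ 610.  -612.9]
top [531, 197, 18, 14, 204] [539.8 203.9] [ 625.8 -705.4]
top [472, 199, 15, 13, 191] [478.9 205. ] [ 626.3 -534.8]
top [473, 215, 17, 18, 204] [480.2 223.7] [ 574.5 -535.9]
top [533, 214, 21, 18, 244] [543.  222.3] [ 574.6 -711.5]
top [513, 216, 18, 15, 223] [521.7 222.7] [ 574.7 -651.7]
top [288, 218, 12, 11, 109] [293.4 223.3] [587.1 -22.9]
top [286, 242, 11, 11, 99] [291.2 247.1] [522.7 -15.3]
t 5.4 pos [ 657.1 -180.   175.8] yaw [-180.    -0.    94.4] F [-0.2  0.3  0.4] open 0.008
shift [ 130.2 -127.6  115.8] roll -0.6
```

View pics/scene1.png

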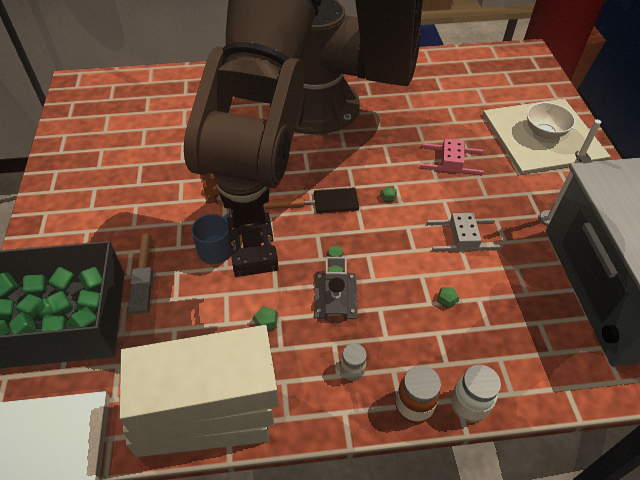

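The scene shows one blank lying at pixel (335,251), which puts it at (522,-15) mm. The plunger is up and one blank is still visible in the magazine. Next, the fingers go in behind it, slightly open to form a cradle.

Request:
arm_command(
  targets=[
    [130,-121,56,-1,0.19],
    [130,-121,56,-1,0.19],
    [130,-121,56,-1,0.19],
    [130,-121,56,-1,0.19],
    [130,-121,56,-1,0.19],
  ],
)

```text
t: 5.9
eef_pos: [522.8, -55.5, 118.9]
tcp_rot: [-3.137, -0.002, 1.67]
ft_force: [1.6, 0.1, 0.1]
opening: 0.189
grip_force: 0.0
```

Request:
arm_command(
  targets=[
    [0,0,0,0,0.19],
    [0,0,0,0,0.19],
    [0,0,0,0,0.19],
  ],
)

```text
t: 6.2
eef_pos: [527.6, -59.8, 119.9]
tcp_rot: [3.141, 0.0, 1.666]
ft_force: [-0.6, -0.2, -0.1]
opening: 0.191
grip_force: 0.0
```

```bash
python3 -c "
from h import *
go(526.6,-60,4,95.2)"
```

```text
t 6.2 pos [527.6 -59.8 119.9] yaw [180.    0.   95.5] F [-0.6 -0.2 -0.1] open 0.191
shift [-1.000e-01 -1.000e+00  1.159e+02] roll 0.3
```

Request:
arm_command(
  targets=[
    [0,-1,40,0,0.19],
    [0,-1,75,0,0.19],
    [0,-1,100,0,0.19],
    [0,-1,112,0,0.19],
    [0,-1,115,0,0.19],
  ],
)

```text
t: 6.7
eef_pos: [525.8, -59.9, 3.6]
tcp_rot: [-3.14, -0.0, 1.666]
ft_force: [0.2, 0.3, 0.6]
opening: 0.19
grip_force: 0.0
```

Request:
arm_command(
  targets=[
    [0,0,0,0,0.19],
    [3,0,0,0,0.19],
    [6,0,0,0,0.19],
    [9,0,0,0,0.19],
    [12,0,0,0,0.19],
  ],
)

```text
t: 7.2
eef_pos: [524.9, -47.4, 5.1]
tcp_rot: [3.141, 0.0, 1.666]
ft_force: [-0.2, 0.6, 0.7]
opening: 0.187
grip_force: 0.0
```

```bash
python3 -c "
from h import *
go(502.6,203,4,95.2)"
```

```text
t 7.2 pos [524.9 -47.4   5.1] yaw [180.    0.   95.5] F [-0.2  0.6  0.7] open 0.187
shift [251.4   1.7   1.1] roll 0.3
```

Request:
arm_command(
  targets=[
    [3,0,0,0,0.19],
    [6,0,0,0,0.19],
    [9,0,0,0,0.19],
    [12,0,0,0,0.19],
    [15,0,0,0,0.19],
  ],
)

```text
t: 7.7
eef_pos: [523.2, -32.5, 4.6]
tcp_rot: [-3.142, 0.0, 1.666]
ft_force: [0.5, -0.8, -0.2]
opening: 0.191
grip_force: 0.1
```

Request:
arm_command(
  targets=[
    [4,0,0,0,0.19],
    [9,0,0,0,0.19],
    [15,0,0,0,0.19],
    [21,0,0,0,0.19],
    [27,0,0,0,0.19],
  ],
)

```text
t: 8.2
eef_pos: [520.6, -5.3, 4.6]
tcp_rot: [-3.142, 0.0, 1.666]
ft_force: [-0.4, -0.1, -0.1]
opening: 0.19
grip_force: 0.1
```

Request:
arm_command(
  targets=[
    [7,0,0,0,0.19],
    [14,0,0,0,0.19],
    [21,0,0,0,0.19],
    [28,0,0,0,0.19],
    [35,1,0,0,0.19],
  ],
)

```text
t: 8.7
eef_pos: [518.2, 29.7, 4.6]
tcp_rot: [-3.141, 0.0, 1.666]
ft_force: [-0.5, -0.8, -0.4]
opening: 0.187
grip_force: 0.1
```

```bash
python3 - <<'E'
from h import *
go(502.6,203,4,95.2)
c=cam('scene');f=c['frame']
h=cv2.cvtColor(f,cv2.COLOR_RGB2HSV);m=cv2.inRange(h,(45,110,60),(80,255,255))
k,_,st,ce=cv2.connectedComponentsWithStats(m)
for i in range(1,k):
    if st[i,4]>20 and 300<ce[i][0]<480: print(st[i].tolist(),ray(c,*ce[i],12)[:2])
cv2.imwrite('pics/push.png',cv2.resize(f[150:330,270:510,::-1],None,fx=3,fy=3))
E
```

```text
t 8.7 pos [518.2  29.7   4.6] yaw [-180.     0.    95.5] F [-0.5 -0.8 -0.4] open 0.187
shift [174.    1.    0.6] roll 0.3
[382, 187, 14, 13, 89] [360.4 137.7]
[329, 266, 14, 6, 65] [570.6 -20. ]
[440, 288, 19, 19, 192] [661.2 202. ]
```

View pics/push.png

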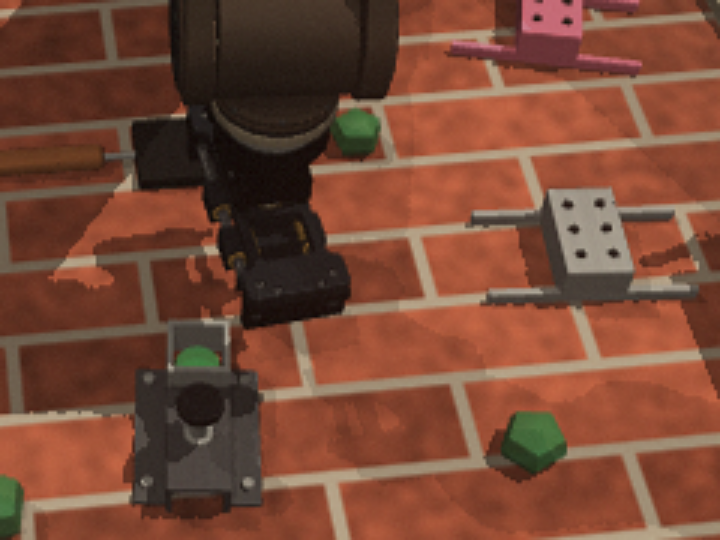

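The hand hides the blank here, but nothing else has moved. I'll keep pushing.

Request:
arm_command(
  targets=[
    [7,0,0,0,0.19],
    [14,0,0,0,0.19],
    [21,0,0,0,0.19],
    [28,0,0,0,0.19],
    [35,0,0,0,0.19],
  ],
)

```text
t: 9.25
eef_pos: [514.9, 64.5, 4.6]
tcp_rot: [-3.142, 0.0, 1.666]
ft_force: [-0.1, 0.6, -0.1]
opening: 0.191
grip_force: 0.1
```

Request:
arm_command(
  targets=[
    [7,0,0,0,0.19],
    [14,0,0,0,0.19],
    [21,0,0,0,0.19],
    [28,0,0,0,0.19],
    [35,0,0,0,0.19],
  ],
)

```text
t: 9.75
eef_pos: [511.6, 99.3, 4.6]
tcp_rot: [-3.142, 0.0, 1.666]
ft_force: [0.8, -1.0, -0.3]
opening: 0.194
grip_force: 0.1
```

Request:
arm_command(
  targets=[
    [7,0,0,0,0.19],
    [14,0,0,0,0.19],
    [21,0,0,0,0.19],
    [28,0,0,0,0.19],
    [35,0,0,0,0.19],
  ],
)

```text
t: 10.25
eef_pos: [508.3, 134.1, 4.6]
tcp_rot: [-3.142, 0.0, 1.666]
ft_force: [-0.1, -0.2, 0.5]
opening: 0.19
grip_force: 0.1
```

```bash
python3 - <<'E'
from h import *
go(502.6,203,4,95.2)
for n in('scene','top'):
    c=cam(n);f=c['frame']
    h=cv2.cvtColor(f,cv2.COLOR_RGB2HSV);m=cv2.inRange(h,(45,110,40),(80,255,255))
    k,_,st,ce=cv2.connectedComponentsWithStats(m)
    for i in range(1,k):
        p=ray(c,*ce[i],12)[:2]
        if st[i,4]>5 and p[1]>-50: print(n,st[i].tolist(),p)
E
```

```text
t 10.25 pos [508.3 134.1   4.6] yaw [-180.     0.    95.5] F [-0.1 -0.2  0.5] open 0.19
shift [69.1  0.9  0.6] roll 0.3
scene [329, 266, 14, 6, 66] [570.4 -20. ]
scene [437, 288, 21, 18, 210] [661.1 200. ]
scene [445, 304, 5, 3, 7] [684.7 191.3]
top [205, 188, 15, 15, 162] [667.7 196.6]
top [288, 218, 12, 12, 111] [586.9 -23. ]
```

Request:
arm_command(
  targets=[
    [7,0,0,0,0.19],
    [14,0,0,0,0.19],
    [21,0,0,0,0.19],
    [28,0,0,0,0.19],
    [35,0,0,0,0.19],
  ],
)

```text
t: 10.85
eef_pos: [504.9, 169.1, 4.6]
tcp_rot: [-3.142, 0.0, 1.666]
ft_force: [-0.2, -0.1, -0.4]
opening: 0.192
grip_force: 0.1
```

Request:
arm_command(
  targets=[
    [6,0,0,0,0.19],
    [12,0,0,0,0.19],
    [17,0,0,0,0.19],
    [21,0,0,0,0.19],
    [25,0,0,0,0.19],
  ],
)

```text
t: 11.35
eef_pos: [502.6, 193.6, 4.6]
tcp_rot: [-3.142, 0.0, 1.666]
ft_force: [0.4, 0.1, 0.2]
opening: 0.187
grip_force: 0.1
```

Request:
arm_command(
  targets=[
    [3,0,0,0,0.19],
    [5,0,0,0,0.19],
    [7,0,0,0,0.19],
    [8,0,0,0,0.19],
    [8,0,0,0,0.19],
  ],
)

```text
t: 11.85
eef_pos: [501.8, 201.3, 4.6]
tcp_rot: [3.142, 0.0, 1.666]
ft_force: [-0.7, 0.1, -0.3]
opening: 0.189
grip_force: 0.0
```

Request:
arm_command(
  targets=[
    [-5,0,0,0,0.19],
    [-15,0,0,0,0.19],
    [-30,0,0,0,0.19],
    [-45,0,-10,0,0.19],
    [-60,0,-40,0,0.19],
  ],
)

```text
t: 12.35
eef_pos: [506.6, 139.6, 43.8]
tcp_rot: [-3.137, 0.0, 1.666]
ft_force: [-0.2, 0.2, -0.0]
opening: 0.191
grip_force: 0.0
```

Request:
arm_command(
  targets=[
    [-40,0,-30,0,0.19],
    [-80,0,-50,0,0.19],
    [-120,0,-50,0,0.19],
    [-150,0,-50,0,0.19],
    [-150,0,-50,0,0.19],
  ],
)

```text
t: 12.85
eef_pos: [522.1, -12.0, 95.6]
tcp_rot: [3.14, 0.001, 1.662]
ft_force: [0.2, 1.3, -0.1]
opening: 0.188
grip_force: 0.0
```

```bash
python3 - <<'E'
from h import *
go(502.6,203,4,95.2)
ex=np.array([.996,-.09]);ey=np.array([.09,.996])
for n in('scene','top'):
    c=cam(n);f=c['frame'];save(c,n+'2.png')
    h=cv2.cvtColor(f,cv2.COLOR_RGB2HSV);m=cv2.inRange(h,(45,110,40),(80,255,255))
    k,_,st,ce=cv2.connectedComponentsWithStats(m)
    for i in range(1,k):
        p=ray(c,*ce[i],12)[:2];d=p-[505,276.5]
        if st[i,4]>5 and p[1]>-50: print(n,st[i].tolist(),p,'holder frame',d@ex,d@ey)
    if n=='scene':cv2.imwrite('pics/end.png',cv2.resize(f[150:330,270:510,::-1],None,fx=3,fy=3))
E
```

```text
t 12.85 pos [522.1 -12.   95.6] yaw [179.9   0.   95.2] F [ 0.2  1.3 -0.1] open 0.188
shift [2.159e+02 1.000e-01 9.160e+01] roll 0.0
scene [382, 187, 14, 11, 84] [359.9 138. ] holder frame -132.05460000000002 -151.005
scene [434, 229, 13, 10, 103] [499.4 225.1] holder frame -0.9516000000000222 -51.69840000000001
scene [329, 266, 14, 6, 65] [570.6 -20. ] holder frame 92.02260000000003 -289.41
scene [438, 288, 20, 19, 210] [661.9 201. ] holder frame 163.06739999999996 -61.077000000000005
top [205, 188, 15, 15, 161] [667.6 196.6] holder frame 169.14060000000003 -64.9464
top [197, 253, 12, 11, 100] [500.2 224.4] holder frame -0.09180000000001239 -52.32359999999999
```

View pics/end.png

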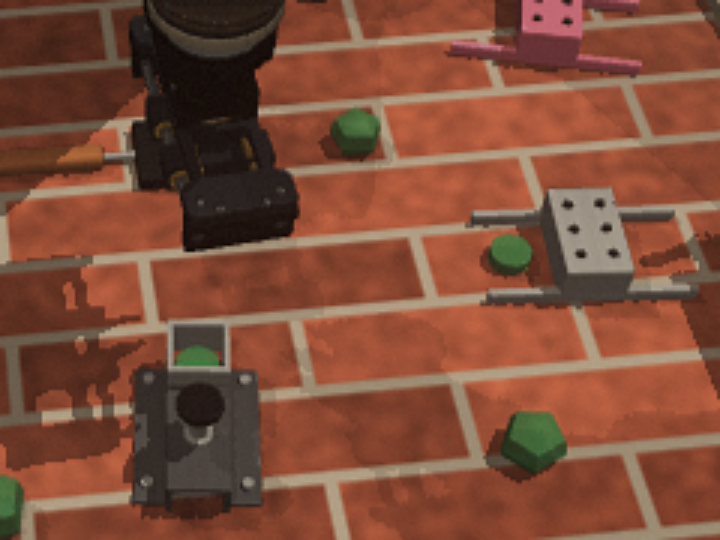

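The blank lies flat in the near bay (crop pixel (510,255)), at about (0,-52) mm in the holder frame. The plunger is up and the arm is clear.

Request:
arm_command(
  targets=[
    [0,0,-30,0,0.19],
    [0,0,-30,0,0.19],
    [0,0,-30,0,0.19],
  ],
)

```text
t: 13.25
eef_pos: [521.8, -7.2, 125.1]
tcp_rot: [3.141, 0.0, 1.667]
ft_force: [-0.1, 0.3, -0.5]
opening: 0.188
grip_force: 0.0
```

```bash
python3 -c "
from h import *
print(env.job_done())"
```

```text
the job is handed in; nothing more can be done
None
```

I handed the job in at about 13 s; no verdict came back, but the last pictures show one ejected blank flat in the holder's near bay (bay_b, about 1 mm from its centre), the plunger up, and everything else in view where it was.

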